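# Build up the signal cabin kit on its foundation beside the line

### The job

Put the model signal cabin together on its stone slab beside the track, from the bottom up and in this order: the brick lower storey over the raised bead on the slab, the boarded floor with the lever frame on the brickwork, the glazed cabin over the floor with its door at the stair landing, and the roof on the cabin. Each part must drop fully home on its bead, level and square with the slab; let go of it before you fetch the next. Do not disturb the glue bottle, the paint tin or the goods hut.

Things in the scene. Friction and masses are not known exactly. Their poses are not given: they have to be found in the camera images.
- foundation: Fixed grey slab 78 x 168 x 4 mm, wooden stair at its +y end. Origin: underside, below the building's centre; x across, y along (slab y -52 to 116). Round bead on it, outer 38 x 72 mm, z 4 to 10, goes inside the brick storey. Landing y 49 to 67, top z 39, rails at x +-19 to z 54; stair ends at y 108. Seated, the parts' origins are at x = y = 0, z: brick_storey 4, lever_floor 34, cabin 43, roof 75.
- brick_storey: Loose red brick lower storey with white windows: four walls 5 mm thick, open above and below; 54 x 88 mm outside (inside 44 x 78), 36 mm high, 90 g. Origin: centre of its underside; x across (grasp across these 54 mm), y along, z up. Drops round the slab's bead; either end may face the stair. Starts upright.
- lever_floor: Loose brown boarded floor: plate 54 x 88 mm (x, y), z 6 to 9; round beads, outer 38 x 72, below (z 0 to 6, goes inside brick walls) and above (z 9 to 15, goes inside the cabin; none at |y| < 17). On top a dark lever frame 14 mm wide (x), 54 long, z 9 to 25: grasp it by this. Its coloured levers rise to z 35. Origin: centre, foot of lower bead; z up. 60 g. Either end may face the stair.
- cabin: Loose glazed cabin, cream with green frames: four walls 5 mm thick, open above and below; 54 x 88 mm outside (inside 44 x 78), 38 mm high, 60 g. Origin: centre of its underside; x across (grasp across these 54 mm), y along. The +y end has the green door, a green top edge (others cream) and a pale step 20 mm wide to y 54, z 0 to 3; it goes to the landing (foundation's +y), the step 4 mm above it.
- door_step (a point): Point on the cabin's pale door step, at x 0, y 49, z 3 mm in the cabin's frame: tells which end has the door.
- roof: Loose grey slate gable roof, 62 x 97 mm (x, y), ridge along y. Round bead below, outer 38 x 72, z 0 to 6, goes inside the cabin walls; cream eaves plate above it rests on them; ridge at z 31. On the ridge a cream ventilator box 12 mm wide (x), 44 long (y), top z 41, slates beside it at z 27: grasp it by this. Origin: centre, foot of the bead; z up. 50 g. Either end may face the stair.
- glue_bottle: Bystander: white glue bottle with green band and red tip, 34 mm across, 104 mm high, standing. Origin: centre of its underside. Leave it alone.
- paint_tin: Bystander: small white paint tin with a dark green lid, 33 mm across, 34 mm high. Origin: centre of its underside. Leave it alone.
- goods_hut: Bystander: grey corrugated hut with a mustard roof, 40 x 65 mm (x, y), 41 mm high. Origin: centre of its underside. Leave it alone.

How it is judged:
On the way, in this order (a step that is already met when the one before it is completed fails the run):
1. the brick storey sits home round the bead on the slab, let go (x of brick_storey in the frame of foundation between -0.005 and 0.005 m and y of brick_storey in the frame of foundation between -0.005 and 0.005 m and z of brick_storey in the frame of foundation between 0.001 and 0.007 m and angle between the y axis of brick_storey and the y axis of foundation, either way round below 0.15 rad and angle between brick_storey's own z axis and vertical below 0.06 rad and contact force between the fingers and brick_storey below 0.05 N), for 0.2 s.
2. the lever floor sits home on the brick storey, let go (x of brick_storey in the frame of foundation between -0.005 and 0.005 m and y of brick_storey in the frame of foundation between -0.005 and 0.005 m and z of brick_storey in the frame of foundation between 0.001 and 0.007 m and angle between the y axis of brick_storey and the y axis of foundation, either way round below 0.15 rad and angle between each of brick_storey, lever_floor's own z axis and vertical below 0.06 rad and x of lever_floor in the frame of brick_storey between -0.005 and 0.005 m and y of lever_floor in the frame of brick_storey between -0.005 and 0.005 m and z of lever_floor in the frame of brick_storey between 0.027 and 0.033 m and angle between the y axis of lever_floor and the y axis of brick_storey, either way round below 0.15 rad and contact force between the fingers and lever_floor below 0.05 N), for 0.2 s.
3. the cabin sits home over the floor with its door at the landing, let go (x of brick_storey in the frame of foundation between -0.005 and 0.005 m and y of brick_storey in the frame of foundation between -0.005 and 0.005 m and z of brick_storey in the frame of foundation between 0.001 and 0.007 m and angle between the y axis of brick_storey and the y axis of foundation, either way round below 0.15 rad and angle between each of brick_storey, lever_floor, cabin's own z axis and vertical below 0.06 rad and x of lever_floor in the frame of brick_storey between -0.005 and 0.005 m and y of lever_floor in the frame of brick_storey between -0.005 and 0.005 m and z of lever_floor in the frame of brick_storey between 0.027 and 0.033 m and angle between the y axis of lever_floor and the y axis of brick_storey, either way round below 0.15 rad and x of cabin in the frame of lever_floor between -0.005 and 0.005 m and y of cabin in the frame of lever_floor between -0.005 and 0.005 m and z of cabin in the frame of lever_floor between 0.006 and 0.012 m and angle between the y axis of cabin and the y axis of lever_floor, either way round below 0.15 rad and y of door_step in the frame of foundation above 0.035 m and contact force between the fingers and cabin below 0.05 N), for 0.2 s.
4. the roof sits home on the cabin, let go (x of brick_storey in the frame of foundation between -0.005 and 0.005 m and y of brick_storey in the frame of foundation between -0.005 and 0.005 m and z of brick_storey in the frame of foundation between 0.001 and 0.007 m and angle between the y axis of brick_storey and the y axis of foundation, either way round below 0.15 rad and angle between each of brick_storey, lever_floor, cabin, roof's own z axis and vertical below 0.06 rad and x of lever_floor in the frame of brick_storey between -0.005 and 0.005 m and y of lever_floor in the frame of brick_storey between -0.005 and 0.005 m and z of lever_floor in the frame of brick_storey between 0.027 and 0.033 m and angle between the y axis of lever_floor and the y axis of brick_storey, either way round below 0.15 rad and x of cabin in the frame of lever_floor between -0.005 and 0.005 m and y of cabin in the frame of lever_floor between -0.005 and 0.005 m and z of cabin in the frame of lever_floor between 0.006 and 0.012 m and angle between the y axis of cabin and the y axis of lever_floor, either way round below 0.15 rad and y of door_step in the frame of foundation above 0.035 m and x of roof in the frame of cabin between -0.005 and 0.005 m and y of roof in the frame of cabin between -0.005 and 0.005 m and z of roof in the frame of cabin between 0.029 and 0.035 m and angle between the y axis of roof and the y axis of cabin, either way round below 0.15 rad and contact force between the fingers and roof below 0.05 N), for 0.2 s.
At the end, for the whole second after the job is handed in: Slab, brick storey, lever floor, cabin (door step at the landing end) and roof stacked: each part within 5 mm in x and y and 3 mm in height of its seat on the one below, within 0.15 rad of its direction, 0.06 rad of level, let go and at rest (all of step 4 and linear speed of each of brick_storey, lever_floor, cabin, roof below 0.02 m/s and angular speed of each of brick_storey, lever_floor, cabin, roof below 0.2 rad/s and contact force between the fingers and brick_storey below 0.05 N and contact force between the fingers and lever_floor below 0.05 N and contact force between the fingers and cabin below 0.05 N); the robot touches nothing.
It fails at once if the glue bottle is shifted by more than 15 mm or knocked over (distance of glue_bottle from where it was at the start of the episode above 0.015 m or angle between glue_bottle's own z axis and vertical above 0.3 rad).
It fails at once if the paint tin is shifted by more than 15 mm or knocked over (distance of paint_tin from where it was at the start of the episode above 0.015 m or angle between paint_tin's own z axis and vertical above 0.3 rad).
It fails at once if the goods hut is shifted by more than 15 mm or knocked over (distance of goods_hut from where it was at the start of the episode above 0.015 m or angle between goods_hut's own z axis and vertical above 0.3 rad).
It also fails if it takes over 120 s, if anything falls off the work surface, if the arm or the gripper's body presses on something with over 40 N, if the wrist force passes 120 N, or if a joint passes its speed limit or range.

### The arm

A 6-joint arm with a two-finger parallel gripper is mounted at the origin on a cart in front of the work surface, level with it; the furniture and walls round the work are solid. World frame = base frame: x ahead of the robot, y to its left, z up, the work surface at z = 0. Lengths are in m, angles in rad, forces in N, time in s.
With the tool pointing down it reaches from about 0.275 to 0.825 m from the base axis. Payload 4.9 kg.
Tool frame: the origin (TCP) lies at the very end of the fingers, on their centre line; the grasp point (between the pads) lies r.grasp_offset behind it (r.grasp_offset is the distance from the TCP to the grasp point, in m); z points along the fingers, y is the line along which they close (so a half turn about z gives the same grasp; the last joint's range is limited). The gripper opens to 85 mm and grips with 20 to 120 N. Pads are 22 mm wide; open, the fingers measure 114 mm over their backs; the gripper's body (76 mm by 85 mm) begins 54 mm behind the grasp point. The pads swing forward as they close: fully open they stand 13 mm farther back than shut.
Start: joints at [-1.357, 0.326, -0.193, 1.052, 0, 1.437], TCP at [0.187, -0.517, 0.231] pointing down, gripper open.
Joint ranges: [-2.65, 2.65], [-0.97, 1.79], [-1.3, 1.35], [-1.93, 2.1], [-1.47, 1.37], [-3.14, 3.14]. Speed limits (rad/s): [2.57, 2.57, 3.14, 3.14, 3.14, 3.14].

### API

Orientations are given as a unit quaternion [w, x, y, z].
In Python, from bench import telemetry, cams, close_job, boxes_of, regions_of, r gives the robot as it stands. The module is installed in compiled form; this text tells all that it offers.
- The arm moves only by the shell command python3 -m creep 'ROWS' [OPENING] [FORCE]. ROWS is JSON, a list of rows, each a list of 4 numbers: the shift along the world's x, y, z in mm, then the turn about the world's z in rad. A call has 1 to 5 rows; each row is the pose to reach, as a shift and turn from the pose commanded when the call began; what a row does not reach only later rows make up. A row lasts 1/8 s, in which the tool goes at most 62.5 mm and 10.7 degrees, less where a joint would pass 70% of its speed; a pose out of reach is approached as far as the arm can. A call with a gripper value outside its range is refused whole. OPENING is the finger opening in mm, from 0 to 85.4, set as the call begins (- or left out, the last holds). The fingers move at their own pace and stop on an object; FORCE is the grip in N (left out, the last holds). Time passes only in rows, so rows that repeat a pose let the fingers close. It gives the time, the measured TCP pose, the force, the opening and the grip force at its end, in the units of the state.
- telemetry.sense(): the state, without advancing time (a new reading comes with each control period).
- cams.grab_frame(name): name is "scene" or "top" or "wrist"; returns the picture (384x512x3 uint8, red, green, blue); there is no depth.
- cams.camera_params(name): a dict with "vfov" (degrees; the focal length in pixels is half the picture's height over the tangent of half this angle, whatever the lens; pixels are square), "cx", "cy" (the principal point, pixels), "eye" and "orientation" of the camera in the world. Camera axes: x right, y down, z forward; pixel columns grow to the right and rows downward; lengths in m; the calibration is good to about 2 mm. A picture is of the moment at which its call begins: read the wrist's pose just before it. camera_params takes no time and is no camera call; for the wrist camera it gives the pose at the moment of the call.
- close_job(): hands the job in; it is judged then, once.
Trained networks look in the newest picture that a camera, given by its name, has taken for a name from the list of things; names that differ only in an ending like _2 or _b are one class to them, and where a whole thing is asked for, a point or a joint stands for the part that bears it (a point fixed in the world has none). Each returns a list of dicts, best first, with "score" (0 to 1); they miss things now and then, are a little off and sometimes report something else, mostly with a low value. They report only what shows in the picture. A call takes as long as a camera call.
- boxes_of(label, camera): "at" ([x, y, z] in m, in world coordinates, good to about 4 mm: the middle of the surface that is visible of it).
- regions_of(label, camera): "region" (384x512 bool, what is visible of it).
The state is a dict: "time_s": time; "joints": joint angles; "joint_vel": joint speeds; "effort": joint torques, N m; "eef_pos": TCP position; "orientation": TCP orientation; "wrist_force": force on the tool from outside, world axes, zero at the start; "torque": the same for the moment, N m; "opening": finger opening in m; "finger_force": force on a finger pad.
Only numpy, scipy, OpenCV 4.12 (cv2) and the standard library are available. Lean on these libraries where they do the work, as an engineer would, in place of code of your own. Each camera call takes 0.05 s, during which the arm holds its last target. There are 200 camera calls.

## Working session

There is one attempt and no reset: what is moved stays moved. The work goes in short steps, Python scripts to look and compute and a shell command to move; the robot and the scene stay as the last step left them, time stands still between calls to the robot, and variables do not carry over. Pictures are saved under pics/ and viewed, at most 14 in all, crops included, and the job is handed in when it is done.

```bash
mkdir -p pics; cat > h.py <<'E'
import numpy as np, cv2
from bench import telemetry, cams, boxes_of, regions_of, r
from scipy.spatial.transform import Rotation as R
def q(o): return R.from_quat([o[1],o[2],o[3],o[0]])
def f_of(p): return 192/np.tan(np.radians(p['vfov'])/2)
def ray(p,u,v):
    f=f_of(p); d=q(p['orientation']).apply(np.c_[(np.atleast_1d(u)-p['cx'])/f,(np.atleast_1d(v)-p['cy'])/f,np.ones(np.size(u))]); return d
def on_z(p,u,v,z):
    d=ray(p,u,v); e=np.array(p['eye']); return e+d*((z-e[2])/d[:,2])[:,None]
def proj(p,X):
    c=q(p['orientation']).inv().apply(np.atleast_2d(X)-p['eye']); f=f_of(p)
    return np.c_[p['cx']+f*c[:,0]/c[:,2],p['cy']+f*c[:,1]/c[:,2]]
def save(im,n): cv2.imwrite('pics/'+n,cv2.cvtColor(im,cv2.COLOR_RGB2BGR))
E
python3 - <<'E'
from h import *
for c in("top","scene"):
    im=cams.grab_frame(c); save(im,c+'0.png'); p=cams.camera_params(c); print(c,p)
for n in "foundation brick_storey lever_floor cabin door_step roof glue_bottle paint_tin goods_hut".split():
    print(n,[(np.round(b['at'],3).tolist(),round(b['score'],2)) for b in boxes_of(n,"top")[:3]])
s=telemetry.sense();print(s,r.grasp_offset)
E
```

```text
top {'vfov': 55.829624170860264, 'cx': 254.71595263224606, 'cy': 193.58619815230512, 'eye': array([0.39377731, 0.01127901, 1.17415302]), 'orientation': array([-0.02238829,  0.70753471, -0.70522085,  0.03945816])}
scene {'vfov': 54.33842509280113, 'cx': 254.28307835360323, 'cy': 189.98074794892264, 'eye': array([-0.00700613,  0.79084619,  0.59341495]), 'orientation': array([ 0.13901831, -0.22708723,  0.84057777, -0.47173543])}
foundation [([0.631, -0.28, 0.003], 0.64)]
brick_storey [([0.494, -0.002, 0.036], 0.47)]
lever_floor [([0.474, 0.403, 0.009], 0.75)]
cabin [([0.471, 0.268, 0.039], 0.72)]
door_step [([0.472, 0.267, 0.035], 0.7)]
roof [([0.467, 0.128, 0.021], 0.55)]
glue_bottle [([0.359, -0.047, 0.069], 0.63), ([0.362, 0.052, 0.033], 0.34)]
paint_tin [([0.473, 0.271, 0.04], 0.53)]
goods_hut [([0.636, -0.417, 0.042], 0.71)]
{'time_s': 0.55, 'joints': array([-1.35721645e+00,  3.26189998e-01, -1.92627636e-01,  1.05202098e+00,
        2.87114308e-05,  1.43659231e+00]), 'joint_vel': array([ 0.00076476, -0.00097935, -0.00102382,  0.0006357 ,  0.00066916,
        0.0004389 ]), 'effort': array([-9.36686301e-04, -4.43029332e+01,  2.62596542e+01,  2.03288917e-03,
       -8.17383102e-05, -6.83638191e-06]), 'eef_pos': array([ 0.18746419, -0.51706027,  0.23127578]), 'orientation': array([-2.16979930e-05,  9.84918855e-01,  1.73016901e-01,  1.35054280e-05]), 'wrist_force': array([0.55401951, 0.47775432, 0.1601189 ]), 'torque': array([ 0.02170789,  0.01988299, -0.01207192]), 'finger_force': 0.0, 'opening': 0.08517552562367349} 0.0187
```

View pics/top0.png

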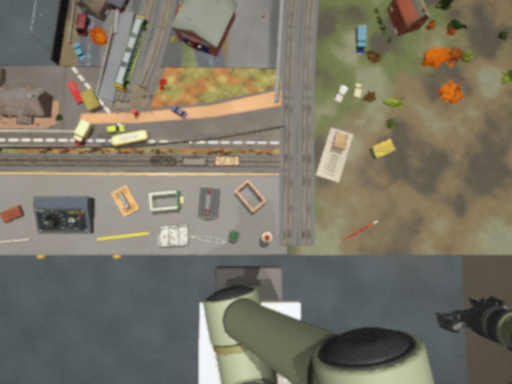

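View pics/scene0.png

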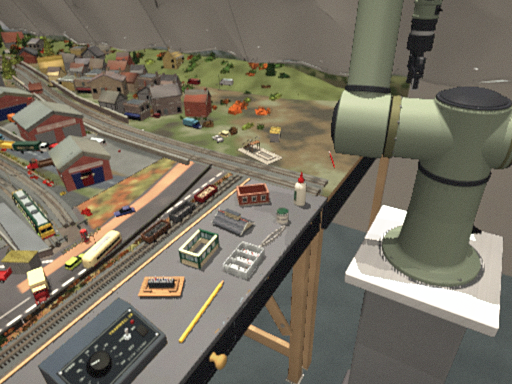

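The top view shows the parts in a row: floor (124,200), cabin (165,201) with its door at the right, roof (208,203) and brick (250,196). The slab is at (335,155) with its stair at the top, the hut at (383,148), the tin at (232,237) and the bottle at (266,238). I'll move over the slab and use the wrist camera for a finer look.

```bash
python3 -m creep '[[60,25,20,0],[120,50,40,0],[180,75,60,0],[240,100,70,0],[300,130,70,0]]' && python3 -m creep '[[40,30,0,0],[80,60,0,0],[110,90,0,0],[110,90,0,0],[110,90,0,0]]'
python3 - <<'E'
from h import *
im=cams.grab_frame("wrist"); save(im,'w1.png'); print(cams.camera_params("wrist"), telemetry.sense()['eef_pos'])
im=cv2.resize(im,(512,384))
for n in ["foundation","goods_hut"]:
    print(n,[(np.round(b['at'],3).tolist(),round(b['score'],2)) for b in boxes_of(n,"wrist")[:3]])
E
```

```text
time_s: 1.18
eef_pos: [0.468, -0.3971, 0.3015]
orientation: [0.001, 0.985, 0.173, 0.001]
wrist_force: [0.4, -1.0, 0.7]
opening: 0.0857
finger_force: 0.0
time_s: 1.8
eef_pos: [0.5756, -0.3076, 0.3001]
orientation: [0.0, 0.985, 0.173, -0.0]
wrist_force: [0.1, -0.1, -0.1]
opening: 0.0854
finger_force: 0.0
{'vfov': 66.96466990174152, 'cx': 259.3375090698343, 'cy': 197.13425191068484, 'eye': array([ 0.64322094, -0.284839  ,  0.44251567]), 'orientation': array([ 0.11529421,  0.81071044, -0.56830829, -0.08050781])} [ 0.57532073 -0.30809564  0.30028671]
foundation [([0.634, -0.275, 0.005], 0.59)]
goods_hut [([0.642, -0.424, 0.036], 0.67)]
```

View pics/w1.png

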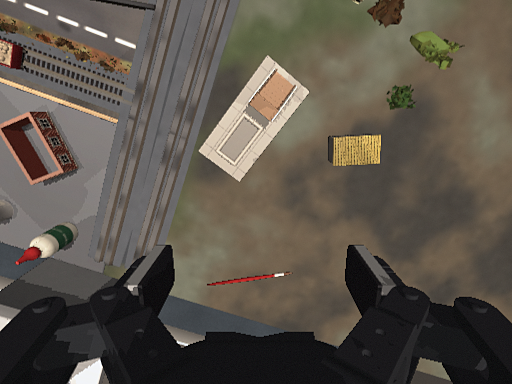

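The wrist view shows the slab clearly, with corners about (268,56), (309,92), (240,181), (200,150) and the stair at the upper right. The hut is at (355,150) and the brick at (38,145). Next I'll fit silhouettes for precise poses.

```bash
cat >> h.py <<'E'
def box(x,y,z): return [(a,b,c) for a in x for b in y for c in z]
M={'foundation':box((-39,39),(-52,116),(0,4))+box((-19,19),(49,67),(39,54)),
'brick_storey':box((-27,27),(-44,44),(0,36)),
'lever_floor':box((-27,27),(-44,44),(6,9))+box((-7,7),(-27,27),(25,25)),
'cabin':box((-27,27),(-44,44),(0,38))+box((-10,10),(44,54),(0,3)),
'roof':box((-31,31),(-48.5,48.5),(6,9))+box((0,0),(-48.5,48.5),(31,31))+box((-6,6),(-22,22),(41,41))}
M={k:np.array(v)/1000. for k,v in M.items()}
from scipy.optimize import minimize
def pose(n,X,z0): return R.from_euler('z',X[2]).apply(M[n])+[X[0],X[1],z0]
def hullmask(pts,S=4):
    m=np.zeros((384*S,512*S),np.uint8); h=cv2.convexHull(np.round((pts+.5)*S).astype(np.int32)); cv2.fillPoly(m,[h],1); return m
def fit(n,cam,z0=0,mask=None,p=None,tag=None):
    im=cams.grab_frame(cam); p=p or cams.camera_params(cam)
    if mask is None:
        rs=regions_of(n,cam)
        if not rs: print('none'); return
        mask=rs[0]['region']; print('score',rs[0]['score'],mask.sum())
    k,lab,st,_=cv2.connectedComponentsWithStats(mask.astype(np.uint8)); mask=lab==1+np.argmax(st[1:,4])
    v,u=np.nonzero(mask); T=hullmask(np.c_[u,v].astype(float))
    c=on_z(p,u.mean(),v.mean(),z0+.02)[0]
    cost=lambda X:1-(lambda m:(m&T).sum()/(m|T).sum())(hullmask(proj(p,pose(n,[X[0]/1e3,X[1]/1e3,X[2]/100],z0))))
    best=None
    for a in np.arange(0,360,45):
        s=minimize(cost,[c[0]*1e3,c[1]*1e3,np.radians(a)*100],method='Nelder-Mead',options=dict(initial_simplex=np.array([c[0]*1e3,c[1]*1e3,np.radians(a)*100])+np.array([[0,0,0],[10,0,0],[0,10,0],[0,0,25]]),xatol=.05,fatol=1e-5,maxiter=150))
        X=[round(s.x[0],1),round(s.x[1],1),round((s.x[2]/100+np.pi)%(2*np.pi)-np.pi,3)]
        print(X,round(s.fun,4))
        if best is None or s.fun<best[1]: best=(X,s.fun)
    X=best[0]; 
    if tag:
        o=cv2.resize(im,None,fx=3,fy=3); P=proj(p,pose(n,[X[0]/1e3,X[1]/1e3,X[2]],z0))*3+1
        for a in P: cv2.circle(o,tuple(int(t) for t in a),3,(255,0,255),-1)
        cu,cv_=P.mean(0).astype(int); o=o[max(0,cv_-200):cv_+200,max(0,cu-250):cu+250]; save(o,tag)
    return X
E
python3 - <<'E'
from h import *
fit('foundation','wrist',tag='f1.png')
E
```

```text
score 0.89 6306
[np.float64(658.7), np.float64(-288.9), np.float64(1.257)] 0.0113
[np.float64(658.3), np.float64(-289.1), np.float64(1.257)] 0.0112
[np.float64(658.4), np.float64(-289.1), np.float64(1.256)] 0.0109
[np.float64(658.6), np.float64(-289.1), np.float64(1.255)] 0.0123
[np.float64(597.5), np.float64(-269.2), np.float64(-1.885)] 0.0109
[np.float64(597.5), np.float64(-269.3), np.float64(-1.883)] 0.0114
[np.float64(597.5), np.float64(-269.2), np.float64(-1.885)] 0.0109
[np.float64(597.5), np.float64(-269.4), np.float64(-1.882)] 0.0121
```

View pics/f1.png

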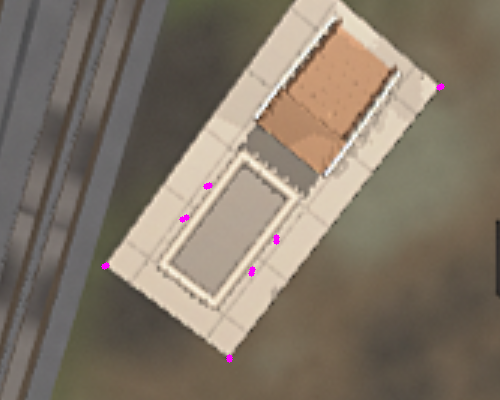

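The fit is tight, and the stair end picks the second solution: slab origin (597.5, -269.2), yaw -1.885. Now the brick.

```bash
python3 -m creep '[[-28,56,0,0],[-56,112,0,0],[-84,168,0,0],[-112,224,0,0],[-130,270,0,0]]' >/dev/null&& python3 -m creep '[[-15,18,0,0],[-15,18,0,0],[-15,18,0,0]]'
python3 - <<'E'
from h import *
fit('brick_storey','wrist',tag='b1.png')
im=cams.grab_frame('wrist');save(im,'w2.png')
E
```

```text
time_s: 3.05
eef_pos: [0.4317, -0.0206, 0.3005]
orientation: [0.0, 0.985, 0.172, 0.0]
wrist_force: [0.8, -0.3, -0.2]
opening: 0.0852
finger_force: 0.0
score 0.61 1009
[np.float64(489.0), np.float64(-1.1), np.float64(-0.871)] 0.0215
[np.float64(489.1), np.float64(-1.2), np.float64(2.277)] 0.0212
[np.float64(489.1), np.float64(-1.2), np.float64(2.278)] 0.0216
[np.float64(489.3), np.float64(-1.2), np.float64(2.268)] 0.021
[np.float64(489.0), np.float64(-1.1), np.float64(2.271)] 0.0215
[np.float64(489.1), np.float64(-1.2), np.float64(-0.864)] 0.0212
[np.float64(489.1), np.float64(-1.2), np.float64(-0.864)] 0.0216
[np.float64(489.3), np.float64(-1.2), np.float64(-0.874)] 0.021
```

View pics/b1.png

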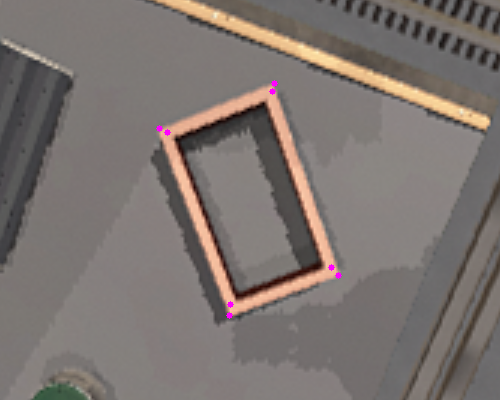

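The brick overlay matches well: (489, -1), yaw -0.87. I'll turn the tool by +0.35 and go over it.

```bash
python3 -m creep '[[28,10,-60,0.17],[57.3,19.5,-120,0.35],[57.3,19.5,-180,0.35],[57.3,19.5,-220,0.35],[57.3,19.5,-220,0.35]]'; python3 - <<'E'
from h import *
print(telemetry.sense()['joints'])
im=cams.grab_frame('wrist');save(im,'w3.png')
E
```

```text
time_s: 3.82
eef_pos: [0.4852, -0.0001, 0.077]
orientation: [-0.002, 0.94, 0.341, -0.004]
wrist_force: [0.4, 0.0, 1.5]
opening: 0.0853
finger_force: 0.0
[-1.52460666e-01  3.83542402e-01 -5.58047664e-01  6.37406424e-01
 -1.27001415e-04  2.29244491e+00]
```

View pics/w3.png

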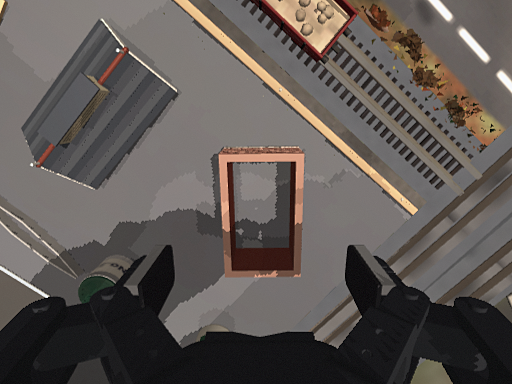

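The tool is centred and aligned on the brick, whose centre column is about 261, midway between the fingers. Descend and grip.

```bash
python3 -m creep '[[0,0,0,0],[0,0,-35,0],[0,0,-72,0],[0,0,-72,0],[0,0,-72,0]]'; python3 -m creep '[[0,0,0,0],[0,0,0,0],[0,0,0,0],[0,0,0,0],[0,0,0,0]]' 40 30
```

```text
time_s: 4.5
eef_pos: [0.49, -0.0002, 0.0103]
orientation: [0.001, 0.94, 0.342, 0.001]
wrist_force: [0.5, -0.0, 0.8]
opening: 0.0854
finger_force: 0.0
time_s: 5.12
eef_pos: [0.4893, -0.0, 0.0097]
orientation: [0.001, 0.94, 0.342, 0.001]
wrist_force: [-1.8, 0.2, 6.9]
opening: 0.0535
finger_force: 31.0
```

```bash
python3 -m creep '[[0,0,50,0],[0,0,100,0],[20,-50,130,-0.17],[40,-100,130,-0.34],[60,-150,130,-0.51]]' && python3 -m creep '[[16,-40,0,-0.17],[32,-80,0,-0.34],[48.2,-119.2,-10,-0.505],[48.2,-119.2,-30,-0.505],[48.2,-119.2,-30,-0.505]]' && python3 -m creep '[[0,0,0,0],[0,0,0,0]]'
python3 - <<'E'
from h import *
print(telemetry.sense()['joints'])
im=cams.grab_frame('wrist');save(im,'w4.png')
E
```

```text
time_s: 5.75
eef_pos: [0.5492, -0.1515, 0.1397]
orientation: [0.0, 0.996, 0.091, 0.001]
wrist_force: [0.1, 0.2, -0.8]
opening: 0.0534
finger_force: 33.5
time_s: 6.38
eef_pos: [0.5948, -0.2687, 0.1066]
orientation: [-0.001, 0.987, -0.158, -0.002]
wrist_force: [-0.4, -0.4, -1.5]
opening: 0.0533
finger_force: 33.5
time_s: 6.62
eef_pos: [0.597, -0.2689, 0.1095]
orientation: [0.0, 0.988, -0.158, 0.001]
wrist_force: [0.3, -0.4, -0.2]
opening: 0.0535
finger_force: 33.5
[-5.35818601e-01  6.10489805e-01 -6.03476964e-02  8.98398325e-01
  1.02645935e-05  2.92212688e+00]
```

View pics/w4.png

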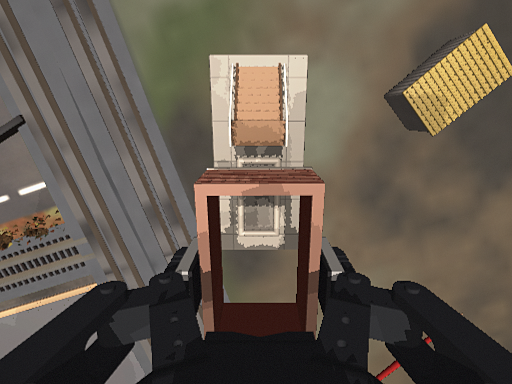

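The slab's far end is visible at corners about (210,56) and (306,55), and the stair is centred near column 259, matching the brick at 195-324. I'll check the slab pose numerically from this view.

```bash
python3 - <<'E'
from h import *
p=cams.camera_params('wrist')
def P(L,x=597.5,y=-269.2,a=-1.885): return proj(p,R.from_euler('z',a).apply(np.array(L)/1e3)+[x/1e3,y/1e3,0])
print(P([(39,116,4),(-39,116,4)]).round(1))
for z in (0,1): print(P([(39,116,4),(-39,116,4)],x=600.5,y=-270).round(1))
im=cv2.imread('pics/w4.png'); g=cv2.cvtColor(im,cv2.COLOR_BGR2GRAY).astype(int)
print(g[80,200:218],g[80,298:316],g[150,200:218],g[150,296:316]); print(g[48:64,225],g[48:64,290])
print(P([(39,60,4),(-39,60,4),(39,104,4),(-39,104,4)]).round(1))
E
```

```text
[[308.8  54. ]
 [208.6  54.1]]
[[308.8  49.6]
 [208.2  49.7]]
[[308.8  49.6]
 [208.2  49.7]]
[ 99 100  99  99 100 100  99 100  98 101 164 219 205 204 204 204 204 211] [216 216 215 216 216 216 217 218 194 117 125 128 129 129 129 128 128 130] [ 71  73  72  73  74  74  73  72  73  76  72  71  73 134 212 195 194 194] [180 180 182 180 181 181 184 165  78 131 129 128 127 128 128 129 128 129
 128 131]
[100 102 100 101  98  91 129 204 228 221 219 220 220 219 220 219] [114 113 112 113 110 104 134 204 228 219 220 219 219 219 219 219]
[[305.7 127.9]
 [211.9 128. ]
 [308.1  70.7]
 [209.3  70.8]]
```

Agreement is within about 1 mm. Lower it.

```bash
python3 -m creep '[[0.5,0,-40,0],[0.5,0,-75,0],[0.5,0,-88,0],[0.5,0,-95,0],[0.5,0,-95,0]]';python3 -m creep '[[0,0,0,0],[0,0,0,0],[0,0,0,0],[0,0,0,0]]' 85; python3 -m creep '[[0,0,40,0],[0,0,90,0],[0,0,140,0],[0,0,140,0],[0,0,140,0]]'
python3 - <<'E'
from h import *
fit('brick_storey','wrist',z0=.004,tag='b2.png')
E
```

```text
time_s: 7.3
eef_pos: [0.5978, -0.2696, 0.0146]
orientation: [0.0, 0.987, -0.158, 0.001]
wrist_force: [-0.5, 0.2, -1.4]
opening: 0.0531
finger_force: 33.6
time_s: 7.8
eef_pos: [0.597, -0.2692, 0.0134]
orientation: [0.0, 0.987, -0.158, 0.0]
wrist_force: [0.4, 0.2, -0.3]
opening: 0.085
finger_force: 0.0
time_s: 8.43
eef_pos: [0.5966, -0.269, 0.153]
orientation: [-0.0, 0.987, -0.158, -0.0]
wrist_force: [-0.8, 1.0, -0.2]
opening: 0.0853
finger_force: 0.0
score 0.94 2876
[np.float64(597.6), np.float64(-269.9), np.float64(1.261)] 0.01
[np.float64(597.6), np.float64(-269.9), np.float64(1.26)] 0.01
[np.float64(597.5), np.float64(-269.9), np.float64(1.261)] 0.01
[np.float64(597.6), np.float64(-269.9), np.float64(1.261)] 0.01
[np.float64(597.6), np.float64(-269.9), np.float64(-1.88)] 0.01
[np.float64(597.6), np.float64(-269.9), np.float64(-1.881)] 0.01
[np.float64(597.5), np.float64(-269.9), np.float64(-1.881)] 0.01
[np.float64(597.6), np.float64(-269.9), np.float64(-1.881)] 0.01
```

View pics/b2.png

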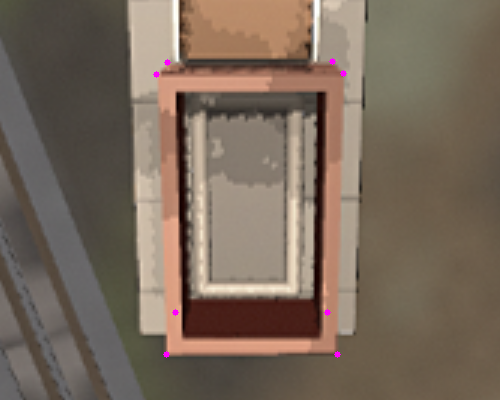

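The brick is home around the bead. Target seat is about (597.5, -269.7), yaw -1.881 (≡ 1.26). Now to the lever floor, with a half turn of the wrist on the way for joint-6 range.

```bash
python3 -m creep '[[0,20,60,0.18],[0,60,100,0.36],[0,110,140,0.54],[0,160,147,0.72],[0,200,147,0.9]]' >/dev/null; python3 -m creep '[[-6,40,0,0.18],[-12,80,0,0.36],[-18,120,0,0.54],[-24,160,0,0.72],[-30,200,0,0.9]]' >/dev/null;python3 -m creep '[[-6,40,0,0.18],[-12,80,0,0.36],[-18,120,0,0.54],[-24,160,0,0.72],[-30,200,0,0.9]]' >/dev/null;python3 -m creep '[[-2,30,0,0.18],[-4,60,0,0.36],[-6,80,0,0.54],[-6,102,0,0.72],[-6,102,0,0.9]]' >/dev/null; python3 -m creep '[[0,0,0,0.18],[0,0,0,0.34],[0,0,0,0.34],[0,0,0,0.34]]'
python3 - <<'E'
from h import *
im=cams.grab_frame('wrist');save(im,'w5.png')
for n in("lever_floor","cabin"):print([(b['at'],b['score']) for b in boxes_of(n,'wrist')])
fit('lever_floor','wrist',tag='l1.png')
E
```

```text
time_s: 11.52
eef_pos: [0.5307, 0.4327, 0.2992]
orientation: [-0.001, -0.237, 0.971, -0.0]
wrist_force: [0.4, 0.0, 0.6]
opening: 0.085
finger_force: 0.0
[([0.4701, 0.399, 0.0067], 0.78)]
[([0.4642, 0.2588, 0.0362], 0.93)]
score 0.77 2382
[np.float64(474.3), np.float64(400.3), np.float64(-1.04)] 0.013
[np.float64(474.4), np.float64(400.3), np.float64(2.102)] 0.013
[np.float64(474.2), np.float64(400.4), np.float64(2.099)] 0.0135
[np.float64(474.3), np.float64(400.3), np.float64(2.103)] 0.013
[np.float64(474.3), np.float64(400.3), np.float64(2.102)] 0.013
[np.float64(474.4), np.float64(400.3), np.float64(-1.04)] 0.013
[np.float64(474.2), np.float64(400.4), np.float64(-1.042)] 0.0135
[np.float64(474.3), np.float64(400.3), np.float64(-1.039)] 0.013
```

View pics/l1.png

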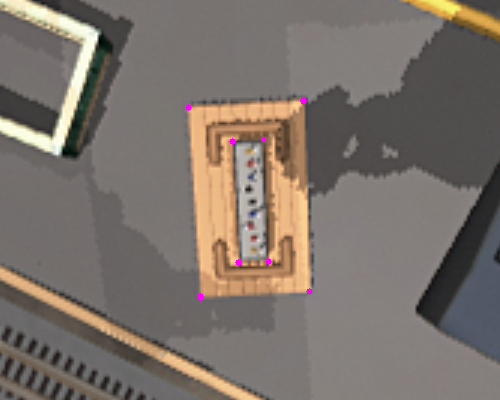

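The floor overlay is good: (474.3, 400.3), yaw 2.102. Descend with a reduced opening.

```bash
python3 -m creep '[[-28,-16,-60,0.053],[-56.5,-32.4,-120,0.053],[-56.5,-32.4,-180,0.053],[-56.5,-32.4,-220,0.053],[-56.5,-32.4,-220,0.053]]' 40; python3 - <<'E'
from h import *
im=cams.grab_frame('wrist');save(im,'w6.png')
E
```

```text
time_s: 12.4
eef_pos: [0.4714, 0.3985, 0.0768]
orientation: [-0.004, -0.264, 0.965, -0.001]
wrist_force: [0.2, -0.3, 1.3]
opening: 0.0398
finger_force: 0.0
```

View pics/w6.png

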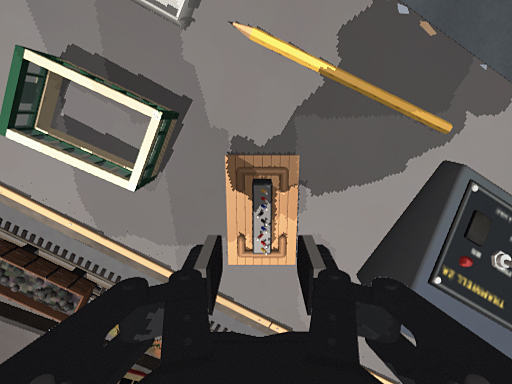

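The frame is at column 262, centred between the pads at 212 and 308. I'll check the controller panel's clearance on the right, edge (358,275).

```bash
python3 - <<'E'
from h import *
p=cams.camera_params('wrist');s=telemetry.sense();print(s['eef_pos'])
for z in(0,.03,.05):
    X=on_z(p,np.array([358,445,372,262]),np.array([275,165,300,216]),z)-[.4743,.4003,0]
    print(z,(q(s['orientation']).inv().apply(X)*1e3).round(0).tolist())
E
```

```text
[0.47358655 0.39987915 0.07968495]
0 [[-63.0, 84.0, -0.0], [32.0, 142.0, 0.0], [-88.0, 98.0, -0.0], [-9.0, 1.0, -0.0]]
0.03 [[-45.0, 72.0, -30.0], [38.0, 122.0, -30.0], [-67.0, 85.0, -30.0], [1.0, 0.0, -30.0]]
0.05 [[-33.0, 65.0, -50.0], [41.0, 110.0, -50.0], [-52.0, 76.0, -50.0], [9.0, 0.0, -50.0]]
```

Clear by 65 mm or more. Grip the frame.

```bash
python3 -m creep '[[0,0,-35,0],[0,0,-67,0],[0,0,-67,0],[0,0,-67,0]]'; python3 -m creep '[[0,0,0,0],[0,0,0,0],[0,0,0,0],[0,0,0,0]]' 5 30
```

```text
time_s: 12.95
eef_pos: [0.4763, 0.4017, 0.0161]
orientation: [0.002, -0.264, 0.965, 0.001]
wrist_force: [-0.4, 0.7, 0.4]
opening: 0.0403
finger_force: 0.0
time_s: 13.45
eef_pos: [0.4756, 0.4013, 0.0153]
orientation: [0.002, -0.264, 0.965, 0.001]
wrist_force: [-1.5, -1.1, 6.1]
opening: 0.013
finger_force: 30.5
```

```bash
python3 -m creep '[[0,0,50,0],[0,0,100,0],[0,0,150,0],[10,-50,160,-0.1],[20,-108,160,-0.2]]' >/dev/null; python3 -m creep '[[10,-58,0,-0.1],[20,-116,0,-0.2],[30,-174,0,-0.3],[40,-232,0,-0.4],[50,-290,0,-0.5]]' ; python3 -m creep '[[10,-58,0,-0.1],[20,-116,0,-0.142],[35,-174,0,-0.142],[45,-232,0,-0.142],[53,-273,0,-0.142]]'; python3 -m creep '[[0,0,-30,0],[0,0,-60,0],[0,0,-60,0],[0,0,-60,0]]'
python3 - <<'E'
from h import *
im=cams.grab_frame('wrist');save(im,'w7.png');print(telemetry.sense()['eef_pos'])
for n in("lever_floor","brick_storey"):print([(b['at'],b['score']) for b in boxes_of(n,'wrist')])
E
```

```text
time_s: 14.7
eef_pos: [0.5447, 0.0006, 0.1742]
orientation: [0.001, 0.084, 0.996, 0.0]
wrist_force: [0.8, -0.1, -0.3]
opening: 0.0131
finger_force: 29.8
time_s: 15.32
eef_pos: [0.5976, -0.2734, 0.1739]
orientation: [0.001, 0.154, 0.988, -0.0]
wrist_force: [-0.4, 0.3, -0.5]
opening: 0.0129
finger_force: 29.8
time_s: 15.82
eef_pos: [0.598, -0.2707, 0.1147]
orientation: [0.001, 0.153, 0.988, -0.0]
wrist_force: [0.2, 0.2, -0.5]
opening: 0.0132
finger_force: 29.7
[ 0.59843349 -0.27094079  0.11516716]
[([0.5763, -0.2694, 0.104], 0.76)]
[([0.5594, -0.2584, 0.0414], 0.78)]
```

View pics/w7.png

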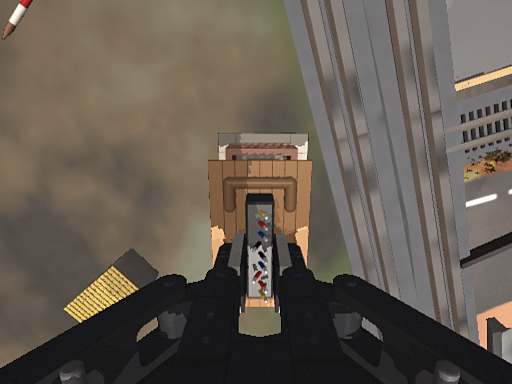

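The held floor's far edge is at row ~161 (columns 209-310), with the brick edge and slab end behind at row ~133 (219-308). I'll compare with the predicted positions.

```bash
python3 - <<'E'
from h import *
p=cams.camera_params('wrist');s=telemetry.sense();t=s['eef_pos']
rot=lambda a,L:R.from_euler('z',a).apply(np.array(L)/1e3)
v=q(s['orientation']).apply([0,1,0]);print('yaw',np.arctan2(v[1],v[0]))
for o in(0,1.6): print('plate',o,proj(p,rot(1.26,[(-27,44+o,9),(27,44+o,9)])+[t[0],t[1],t[2]-.0153]).round(1).tolist())
print('slab',proj(p,rot(-1.882,[(-39,-52,4),(39,-52,4)])+[.5975,-.2697,0]).round(1).tolist())
print('brick',proj(p,rot(-1.881,[(-27,-44,36),(27,-44,36)])+[.5975,-.2697,.004]).round(1).tolist())
g=cv2.cvtColor(cv2.imread('pics/w7.png'),cv2.COLOR_BGR2GRAY).astype(int)
print(g[120:170,235].tolist());print(g[165,200:216],g[165,302:318],g[140,212:228],g[140,300:316])
E
```

```text
yaw 1.263326041400252
plate 0 [[207.9, 163.2], [312.7, 163.7]]
plate 1.6 [[207.7, 160.1], [312.8, 160.6]]
slab [[306.8, 132.0], [215.4, 131.5]]
brick [[297.6, 146.1], [224.8, 145.8]]
[106, 106, 105, 107, 108, 106, 107, 108, 109, 109, 109, 111, 101, 84, 90, 94, 90, 89, 90, 90, 92, 92, 88, 83, 84, 71, 72, 61, 79, 101, 98, 96, 98, 102, 90, 56, 31, 31, 28, 38, 74, 97, 90, 96, 95, 94, 95, 95, 95, 95]
[121 121 121 121 120 120 120 120 100 102 100 104 102 104 102 104] [140 139 138 139 138 138 139 138 141 137  83  90  90  90  90  90] [115 114 114 113 116 109  62 111 108 107 107 108 106 107 108 106] [144 142 143 144 144 142 141 131  52  93  93  96  95  96  98  97]
```

```bash
python3 -m creep '[[0.8,1.2,-30,0],[0.8,1.2,-55,0],[0.8,1.2,-62,0],[0.8,1.2,-66,0],[0.8,1.2,-66,0]]'; python3 -m creep '[[0,0,0,0],[0,0,0,0],[0,0,0,0],[0,0,0,0]]' 40; python3 -m creep '[[0,0,40,0],[0,0,90,0],[0,0,130,0],[0,0,130,0]]'
python3 - <<'E'
from h import *
fit('lever_floor','wrist',z0=.034,tag='l2.png')
E
```

```text
time_s: 16.6
eef_pos: [0.599, -0.2697, 0.0494]
orientation: [0.001, 0.153, 0.988, -0.0]
wrist_force: [-2.5, 2.0, 5.5]
opening: 0.0133
finger_force: 30.4
time_s: 17.1
eef_pos: [0.5982, -0.2694, 0.0472]
orientation: [-0.0, 0.153, 0.988, 0.0]
wrist_force: [-0.2, 0.8, 0.5]
opening: 0.0401
finger_force: 0.0
time_s: 17.6
eef_pos: [0.6005, -0.2707, 0.1816]
orientation: [0.004, 0.153, 0.988, -0.001]
wrist_force: [0.3, 0.1, -0.2]
opening: 0.0404
finger_force: 0.0
score 0.69 4751
[np.float64(595.8), np.float64(-268.4), np.float64(1.272)] 0.0244
[np.float64(595.9), np.float64(-268.4), np.float64(1.266)] 0.0251
[np.float64(595.3), np.float64(-268.2), np.float64(1.263)] 0.0267
[np.float64(596.0), np.float64(-268.5), np.float64(1.266)] 0.0236
[np.float64(595.8), np.float64(-268.4), np.float64(-1.87)] 0.0244
[np.float64(595.9), np.float64(-268.4), np.float64(-1.875)] 0.0251
[np.float64(595.3), np.float64(-268.2), np.float64(-1.878)] 0.0267
[np.float64(596.0), np.float64(-268.5), np.float64(-1.876)] 0.0236
```

View pics/l2.png

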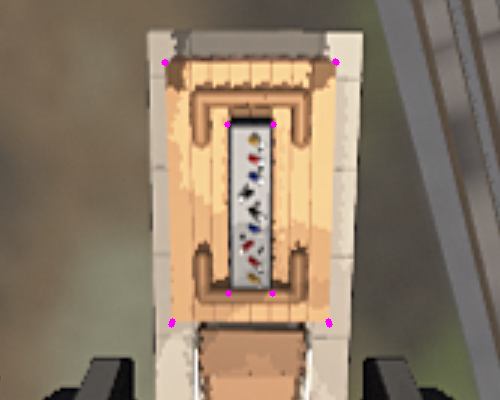

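The floor looks home and square between the slab edges. The cabin next: its door faces world -y, so I'll grasp near tool yaw 0 and place at 1.26.

```bash
python3 -m creep '[[-5,20,50,-0.1],[-20,70,90,-0.28],[-35,125,122,-0.46],[-50,180,122,-0.64],[-65,235,122,-0.82]]' 85 >/dev/null; python3 -m creep '[[-16,58,0,-0.18],[-32,116,0,-0.36],[-48,174,0,-0.44],[-65,235,0,-0.44],[-65,235,0,-0.44]]'; python3 -m creep '[[0,0,0,0],[0,0,0,0]]'
python3 - <<'E'
from h import *
fit('cabin','wrist',tag='c1.png')
s=telemetry.sense();print(s['eef_pos'],s['joints'])
E
```

```text
time_s: 18.95
eef_pos: [0.4659, 0.2038, 0.2976]
orientation: [-0.001, 0.704, 0.71, -0.001]
wrist_force: [0.2, -0.9, 0.5]
opening: 0.0852
finger_force: 0.0
time_s: 19.2
eef_pos: [0.4685, 0.1994, 0.2986]
orientation: [-0.0, 0.707, 0.707, -0.001]
wrist_force: [-0.3, -0.5, 0.4]
opening: 0.0849
finger_force: 0.0
score 0.81 1195
[np.float64(473.6), np.float64(265.1), np.float64(0.099)] 0.0465
[np.float64(473.5), np.float64(265.7), np.float64(0.098)] 0.0452
[np.float64(473.2), np.float64(269.5), np.float64(-3.036)] 0.0215
[np.float64(473.1), np.float64(269.5), np.float64(-3.039)] 0.0207
[np.float64(473.0), np.float64(269.4), np.float64(-3.04)] 0.0207
[np.float64(473.1), np.float64(269.9), np.float64(-3.039)] 0.0213
[np.float64(473.5), np.float64(265.1), np.float64(0.104)] 0.0464
[np.float64(473.5), np.float64(265.4), np.float64(0.099)] 0.0461
[0.46865555 0.19929161 0.29896562] [ 2.57147506e-01  2.13454677e-01 -1.70835375e-01  1.18707983e+00
 -1.68184532e-04  1.82743322e+00]
```

View pics/c1.png

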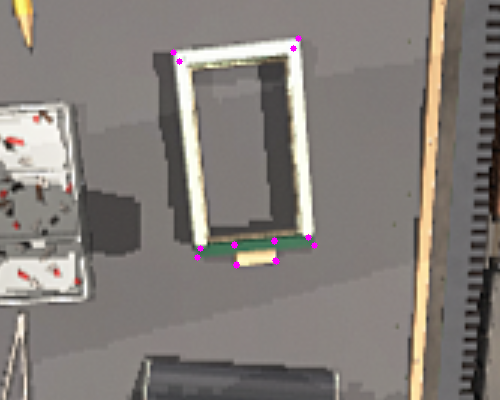

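The overlay fits, with the step toward -y: cabin (473.1, 269.5), yaw -3.039, so the tool turns by +0.1. The tray on the left is about 44 mm away, so I'll open to 72.

```bash
python3 -m creep '[[2,35,-50,0.1],[4.5,70,-100,0.1],[4.5,70,-160,0.1],[4.5,70,-215,0.1],[4.5,70,-230,0.1]]' 72 >/dev/null; python3 -m creep '[[0,0,0,0],[0,0,-30,0],[0,0,-59,0],[0,0,-59,0],[0,0,-59,0]]';  python3 -m creep '[[0,0,0,0],[0,0,0,0],[0,0,0,0],[0,0,0,0]]' 40 30
```

```text
time_s: 20.55
eef_pos: [0.4746, 0.2712, 0.0126]
orientation: [0.001, 0.67, 0.742, 0.002]
wrist_force: [0.1, 0.9, 0.9]
opening: 0.0722
finger_force: 0.0
time_s: 21.05
eef_pos: [0.4742, 0.2712, 0.0123]
orientation: [0.001, 0.67, 0.743, 0.001]
wrist_force: [-0.5, -0.7, 5.4]
opening: 0.0535
finger_force: 31.7
```

```bash
python3 -m creep '[[0,0,50,0],[0,0,100,0],[8,-40,140,0.15],[20,-95,140,0.3],[32,-150,140,0.45]]' >/dev/null; python3 -m creep '[[12,-55,0,0.15],[24,-110,0,0.3],[36,-165,0,0.45],[48,-220,0,0.6],[60,-270,0,0.707]]' ; python3 -m creep '[[12,-55,0,0],[24,-100,0,0],[29.5,-120,0,0],[29.5,-120,-20,0],[29.5,-120,-20,0]]';python3 -m creep '[[0,0,0,0],[0,0,0,0]]'
python3 - <<'E'
from h import *
im=cams.grab_frame('wrist');save(im,'w8.png')
p=cams.camera_params('wrist');s=telemetry.sense();t=s['eef_pos'];print(t)
rot=lambda a,L:R.from_euler('z',a).apply(np.array(L)/1e3)
v=q(s['orientation']).apply([0,1,0]);print('yaw',np.arctan2(v[1],v[0]))
for o in(0,1.7): print('cabin top far',o,proj(p,rot(-1.881,[(-27,-44+o,38),(27,-44+o,38)])+[t[0],t[1],t[2]-.0123]).round(1).tolist())
print('slab',proj(p,rot(-1.882,[(-39,-52,4),(39,-52,4)])+[.5975,-.2697,0]).round(1).tolist())
print('plate',proj(p,rot(-1.881,[(-27,-44,9),(27,-44,9),(-27,44,9),(27,44,9),(0,0,34)])+[.5975,-.2697,.034]).round(1).tolist())
E
```

```text
time_s: 22.3
eef_pos: [0.5652, -0.1515, 0.1515]
orientation: [0.001, 0.153, 0.988, -0.0]
wrist_force: [0.2, -0.7, -0.6]
opening: 0.0537
finger_force: 32.6
time_s: 22.92
eef_pos: [0.5931, -0.269, 0.1294]
orientation: [-0.001, 0.155, 0.988, 0.001]
wrist_force: [-0.0, 0.1, -0.5]
opening: 0.0534
finger_force: 32.6
time_s: 23.18
eef_pos: [0.5948, -0.2692, 0.1315]
orientation: [0.001, 0.154, 0.988, -0.0]
wrist_force: [0.2, -0.1, -0.6]
opening: 0.0535
finger_force: 32.6
[ 0.59469576 -0.2691918   0.13132974]
yaw 1.2605867263111301
cabin top far 0 [[326.0, 176.7], [194.2, 176.5]]
cabin top far 1.7 [[325.8, 180.7], [194.5, 180.6]]
slab [[303.1, 135.5], [217.4, 135.3]]
plate [[294.5, 149.5], [226.1, 149.4], [291.0, 250.7], [229.2, 250.7], [260.3, 212.6]]
```

View pics/w8.png

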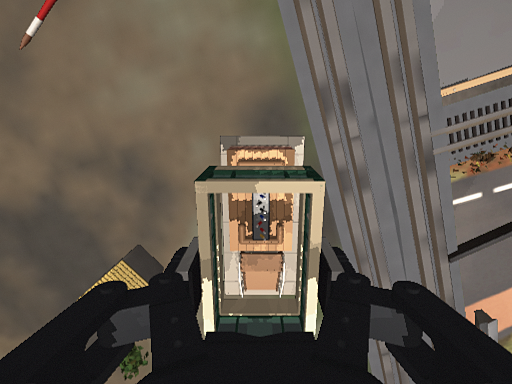

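The cabin's far top edge is at row ~181, and the slab end spans columns 220-305 with the floor plate visible inside. I'll check the plate's edges precisely before lowering.

```bash
python3 - <<'E'
import cv2
im=cv2.imread('pics/w8.png')
cv2.imwrite('pics/w8c.png',cv2.resize(im[125:315,185:335],None,fx=3.15,fy=3.15,interpolation=cv2.INTER_NEAREST))
E
```

```text
(no output)
```

View pics/w8c.png

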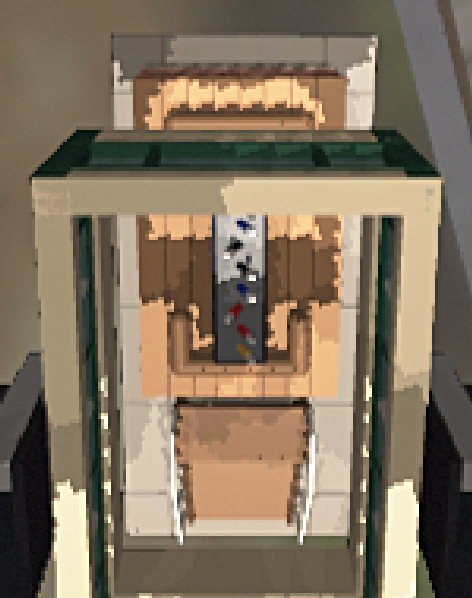

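The plate's far edge is at row 149, the near edge at 251 and the centre column at 261.2, so the floor is at about (597.7, -269.0). I'll shift (1.4, 0.7) and lower 76 mm.

```bash
python3 -m creep '[[1.4,0.7,0,0],[1.4,0.7,-25,0],[1.4,0.7,-45,0],[1.4,0.7,-60,0],[1.4,0.7,-68,0]]';  python3 -m creep '[[0,0,-5,0],[0,0,-8,0],[0,0,-8,0],[0,0,-8,0]]'
```

```text
time_s: 23.85
eef_pos: [0.5954, -0.2684, 0.0615]
orientation: [-0.0, 0.155, 0.988, 0.0]
wrist_force: [0.7, -0.6, -1.2]
opening: 0.0535
finger_force: 32.6
time_s: 24.35
eef_pos: [0.596, -0.2689, 0.0554]
orientation: [0.001, 0.155, 0.988, -0.0]
wrist_force: [-2.0, 1.1, 5.9]
opening: 0.0538
finger_force: 33.4
```

```bash
python3 -m creep '[[0,0,0,0],[0,0,0,0],[0,0,0,0],[0,0,0,0]]' 74 >/dev/null; python3 -m creep '[[0,0,40,0],[0,0,90,0],[0,0,130,0],[0,0,130,0],[0,0,130,0]]'
python3 -m creep '[[0,0,0,0],[0,0,0,0]]'
python3 - <<'E'
from h import *
fit('cabin','wrist',z0=.043,tag='c2.png')
E
```

```text
time_s: 25.48
eef_pos: [0.5953, -0.2684, 0.1837]
orientation: [-0.0, 0.155, 0.988, 0.0]
wrist_force: [-0.2, -0.1, -0.3]
opening: 0.0738
finger_force: 0.0
time_s: 25.72
eef_pos: [0.595, -0.2683, 0.1829]
orientation: [-0.001, 0.155, 0.988, 0.0]
wrist_force: [-0.7, -0.6, 0.3]
opening: 0.0736
finger_force: 0.0
score 0.74 3127
[np.float64(600.2), np.float64(-270.3), np.float64(1.261)] 0.0747
[np.float64(599.3), np.float64(-270.0), np.float64(1.255)] 0.0731
[np.float64(599.1), np.float64(-270.0), np.float64(1.254)] 0.0729
[np.float64(598.9), np.float64(-270.0), np.float64(1.259)] 0.0726
[np.float64(598.5), np.float64(-269.8), np.float64(-1.883)] 0.0121
[np.float64(598.6), np.float64(-269.9), np.float64(-1.886)] 0.0127
[np.float64(598.4), np.float64(-269.8), np.float64(-1.883)] 0.0115
[np.float64(598.5), np.float64(-269.9), np.float64(-1.884)] 0.0121
```

View pics/c2.png

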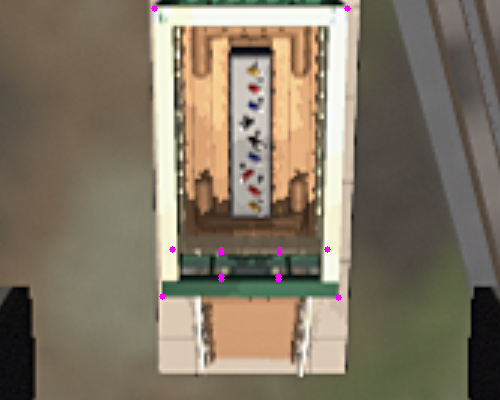

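The cabin is home at (598.5, -269.8), with the green door edge at the landing. I've now viewed 16 pictures, which is over the limit of 14, so I'll view no more and finish on numbers alone. The roof next.

```bash
python3 -m creep '[[0,20,50,0],[-10,70,100,0],[-20,125,117,0],[-30,180,117,0],[-40,235,117,0]]' 40 >/dev/null; python3 -m creep '[[-10,58,0,0],[-20,110,0,0],[-26,141,0,0],[-26,141,0,0],[-26,141,0,0]]'; python3 -m creep '[[0,0,0,0],[0,0,0,0]]' >/dev/null
python3 - <<'E'
from h import *
fit('roof','wrist')
p=cams.camera_params('wrist');b=boxes_of('roof','wrist');print(b)
s=telemetry.sense();print(s['eef_pos'],s['orientation'])
E
```

```text
time_s: 27.08
eef_pos: [0.5298, 0.1069, 0.3012]
orientation: [0.0, 0.155, 0.988, -0.0]
wrist_force: [0.2, -0.8, -0.2]
opening: 0.0401
finger_force: 0.0
score 0.87 3137
[np.float64(469.8), np.float64(132.1), np.float64(1.496)] 0.0292
[np.float64(470.0), np.float64(132.5), np.float64(1.497)] 0.0299
[np.float64(469.8), np.float64(132.3), np.float64(1.508)] 0.0283
[np.float64(469.9), np.float64(132.1), np.float64(1.495)] 0.0292
[np.float64(469.8), np.float64(132.1), np.float64(-1.645)] 0.0292
[np.float64(470.0), np.float64(132.5), np.float64(-1.645)] 0.0299
[np.float64(469.8), np.float64(132.3), np.float64(-1.634)] 0.0283
[np.float64(469.9), np.float64(132.1), np.float64(-1.647)] 0.0292
[{'at': [0.4634, 0.1335, 0.0205], 'score': 0.68}]
[0.52974079 0.10679312 0.30123566] [-4.65612207e-05  1.55270986e-01  9.87871914e-01 -1.27282985e-05]
```

```bash
python3 -m creep '[[-30,12,-50,0.12],[-60,25.5,-100,0.238],[-60,25.5,-150,0.238],[-60,25.5,-200,0.238],[-60,25.5,-200,0.238]]' >/dev/null; python3 -m creep '[[0,0,0,0],[0,0,0,0]]'
python3 - <<'E'
from h import *
X=fit('roof','wrist')
p=cams.camera_params('wrist');im=cams.grab_frame('wrist');save(im,'w9.png')
P=proj(p,pose('roof',[X[0]/1e3,X[1]/1e3,X[2]],0)).round(0).astype(int);print(P[[1,3,5,7]].tolist(),P[10:].tolist())
P=proj(p,pose('roof',[X[0]/1e3,X[1]/1e3,X[2]],0))
c=P[10:].reshape(-1,2); r0=int(c[:,1].mean())
for rr in(r0-12,r0,r0+12): print(rr,[tuple(im[rr,k]) and '%d,%d,%d'%tuple(im[rr,k]) for k in range(int(c[:,0].min())-10,int(c[:,0].max())+11)])
E
```

```text
time_s: 28.35
eef_pos: [0.4716, 0.133, 0.1035]
orientation: [0.002, 0.036, 0.999, 0.0]
wrist_force: [0.3, 0.3, 0.7]
opening: 0.0399
finger_force: 0.0
score 0.69 8757
[np.float64(469.8), np.float64(132.2), np.float64(1.499)] 0.0296
[np.float64(469.8), np.float64(132.3), np.float64(1.501)] 0.0294
[np.float64(469.9), np.float64(132.3), np.float64(1.502)] 0.0305
[np.float64(469.8), np.float64(132.2), np.float64(1.504)] 0.0304
[np.float64(469.8), np.float64(132.2), np.float64(-1.643)] 0.0296
[np.float64(469.8), np.float64(132.3), np.float64(-1.641)] 0.0294
[np.float64(469.9), np.float64(132.3), np.float64(-1.64)] 0.0305
[np.float64(469.8), np.float64(132.2), np.float64(-1.638)] 0.0304
[[225, 248], [220, 138], [294, 248], [298, 138]] [[259, 140], [259, 140], [259, 260], [259, 260], [259, 140], [259, 140], [251, 235], [251, 235], [251, 179], [251, 179], [267, 235], [267, 235], [267, 179], [267, 179]]
183 ['69,68,71', '82,80,81', '94,92,93', '100,98,99', '99,97,97', '99,96,98', '97,94,97', '88,86,89', '75,73,76', '75,74,76', '85,83,86', '141,140,141', '134,134,134', '136,134,135', '134,131,1
[... 644 characters left out ...]
32,133', '134,132,132', '133,131,132', '135,133,134', '132,130,131', '83,82,83', '78,78,79', '80,80,81', '80,80,81', '82,82,82', '97,94,96', '94,93,94', '93,92,93', '94,93,94', '93,92,93']
207 ['66,67,69', '68,68,69', '94,91,92', '91,88,91', '90,88,89', '91,89,89', '86,84,86', '77,75,78', '78,76,79', '77,76,78', '82,80,82', '119,116,117', '117,115,116', '116,113,115', '117,113,114', '116,112,114', '116,114,114', '116,113,115', '116,113,116', '114,112,114', '116,113,114', '116,112,115', '115,113,114', '116,112,114', '112,110,113', '116,113,115', '118,115,117', '116,113,115', '68,67,67', '40,39,41', '79,77,77', '76,74,76', '69,70,70', '80,79,79', '79,77,79', '79,79,80', '80,78,80', '73,70,73']
```

The ventilator is at columns 252-268 against a prediction of 251-267, so the fit holds. Descend to TCP z≈30 and grip.

```bash
python3 -m creep '[[-1.5,-0.6,-30,0],[-1.5,-0.6,-60,0],[-1.5,-0.6,-73.5,0],[-1.5,-0.6,-73.5,0],[-1.5,-0.6,-73.5,0]]'; python3 -m creep '[[0,0,0,0],[0,0,0,0],[0,0,0,0],[0,0,0,0]]' 5 30
```

```text
time_s: 29.12
eef_pos: [0.469, 0.1324, 0.0287]
orientation: [0.001, 0.036, 0.999, 0.0]
wrist_force: [-0.0, 0.6, -0.1]
opening: 0.04
finger_force: 0.0
time_s: 29.62
eef_pos: [0.4688, 0.1324, 0.0285]
orientation: [0.001, 0.036, 0.999, 0.0]
wrist_force: [-0.8, 1.2, 5.7]
opening: 0.011
finger_force: 34.6
```

```bash
python3 -m creep '[[0,0,50,0],[0,0,100,0],[10,-30,150,-0.05],[25,-85,160,-0.1],[40,-140,160,-0.15]]'; python3 -m creep '[[17,-58,0,-0.089],[34,-116,0,-0.089],[51,-174,0,-0.089],[68,-230,0,-0.089],[88.4,-261.7,0,-0.089]]'; python3 -m creep '[[0,0,0,0],[0,0,-25,0],[0,0,-25,0],[0,0,-25,0]]'
python3 - <<'E'
from h import *
p=cams.camera_params('wrist');im=cams.grab_frame('wrist');save(im,'w10.png')
s=telemetry.sense();t=s['eef_pos'];print(t,s['orientation'],s['opening'])
rot=lambda a,L:R.from_euler('z',a).apply(np.array(L)/1e3)
for o in(-2,-1,0): print('roof',o,proj(p,rot(1.26,[(-31,48.5+o,8),(31,48.5+o,8)])+[t[0],t[1],t[2]-.0285]).round(1).tolist())
print('slab',proj(p,rot(-1.882,[(-39,-52,4),(39,-52,4)])+[.5975,-.2697,0]).round(1).tolist())
print('cabin',proj(p,rot(-1.881,[(-27,-44,38),(27,-44,38)])+[.5982,-.2696,.043]).round(1).tolist())
for n in('roof','cabin','foundation'):
    for b in regions_of(n,'wrist')[:1]:
        m=b['region'];v,u=np.nonzero(m);print(n,b['score'],'rows',v.min(),v.max(),[(k,u[v==k].min(),u[v==k].max()) for k in range(v.min(),min(v.max(),v.min()+40),5) if (v==k).any()])
E
```

```text
time_s: 30.25
eef_pos: [0.5093, -0.009, 0.1894]
orientation: [0.002, 0.111, 0.994, -0.0]
wrist_force: [1.1, 0.3, -0.9]
opening: 0.011
finger_force: 33.8
time_s: 30.88
eef_pos: [0.5962, -0.2725, 0.1873]
orientation: [-0.0, 0.157, 0.988, -0.0]
wrist_force: [0.1, 0.3, -1.1]
opening: 0.0112
finger_force: 33.8
time_s: 31.38
eef_pos: [0.5964, -0.2686, 0.1634]
orientation: [-0.0, 0.155, 0.988, 0.0]
wrist_force: [0.2, -0.2, -0.4]
opening: 0.0113
finger_force: 33.8
[ 0.59674361 -0.26894175  0.16380198] [ 3.88357827e-04  1.54873714e-01  9.87934188e-01 -1.45971174e-04] 0.011253788308964762
roof -2 [[204.1, 155.7], [314.9, 155.8]]
roof -1 [[204.0, 153.9], [315.0, 154.0]]
roof 0 [[203.9, 152.1], [315.1, 152.2]]
slab [[297.4, 131.9], [220.6, 131.8]]
cabin [[294.3, 149.6], [224.1, 149.6]]
roof 0.64 rows 152 330 [(152, np.int64(205), np.int64(314)), (157, np.int64(203), np.int64(317)), (162, np.int64(204), np.int64(316)), (167, np.int64(204), np.int64(316)), (172, np.int64(204), np.int64(316)), (177, np.int64(204), np.int64(316)), (182, np.int64(205), np.int64(315)), (187, np.int64(205), np.int64(315))]
cabin 0.67 rows 152 329 [(152, np.int64(207), np.int64(313)), (157, np.int64(203), np.int64(316)), (162, np.int64(204), np.int64(316)), (167, np.int64(204), np.int64(316)), (172, np.int64(203), np.int64(316)), (177, np.int64(204), np.int64(316)), (182, np.int64(204), np.int64(316)), (187, np.int64(204), np.int64(316))]
foundation 0.69 rows 132 152 [(132, np.int64(225), np.int64(228)), (137, np.int64(223), np.int64(298)), (142, np.int64(223), np.int64(298)), (147, np.int64(224), np.int64(298))]
```

The roof sits about 1 mm off over the cabin. Correct (0.9, -0.1) and lower 60 mm.

```bash
python3 -m creep '[[0.9,-0.1,0,0],[0.9,-0.1,-25,0],[0.9,-0.1,-42,0],[0.9,-0.1,-50,0],[0.9,-0.1,-54,0]]'; python3 -m creep '[[0,0,-4,0],[0,0,-6,0],[0,0,-6,0],[0,0,-6,0]]'
```

```text
time_s: 32.2
eef_pos: [0.5973, -0.2695, 0.1084]
orientation: [-0.0, 0.155, 0.988, 0.0]
wrist_force: [-0.2, -0.9, -0.5]
opening: 0.0106
finger_force: 33.8
time_s: 32.7
eef_pos: [0.5977, -0.2697, 0.1036]
orientation: [0.0, 0.155, 0.988, -0.0]
wrist_force: [-1.4, 1.2, 4.7]
opening: 0.0112
finger_force: 34.4
```

```bash
python3 -m creep '[[0,0,0,0],[0,0,0,0],[0,0,0,0]]' 36; python3 -m creep '[[0,0,30,0],[0,0,80,0],[0,0,130,0],[0,0,130,0],[0,0,130,0]]'; python3 -m creep '[[0,0,0,0],[0,0,0,0],[0,0,0,0]]' >/dev/null
python3 - <<'E'
from h import *
X=fit('roof','wrist',z0=.075)
for n in('brick_storey','lever_floor','cabin'):
    cams.grab_frame('scene');print(n,[(b['at'],b['score']) for b in boxes_of(n,'scene')[:2]])
print(telemetry.sense()['finger_force'])
E
```

```text
time_s: 33.08
eef_pos: [0.5973, -0.2695, 0.1025]
orientation: [-0.0, 0.155, 0.988, 0.0]
wrist_force: [0.1, -0.7, 1.0]
opening: 0.0357
finger_force: 0.0
time_s: 33.7
eef_pos: [0.5972, -0.2694, 0.2323]
orientation: [-0.0, 0.155, 0.988, 0.0]
wrist_force: [0.4, 0.4, -1.3]
opening: 0.0358
finger_force: 0.0
score 0.58 6059
[np.float64(599.1), np.float64(-270.5), np.float64(1.257)] 0.0508
[np.float64(599.4), np.float64(-270.0), np.float64(1.258)] 0.0508
[np.float64(598.8), np.float64(-270.5), np.float64(1.248)] 0.0497
[np.float64(598.7), np.float64(-270.6), np.float64(1.247)] 0.0498
[np.float64(599.1), np.float64(-270.5), np.float64(-1.885)] 0.0508
[np.float64(599.4), np.float64(-270.0), np.float64(-1.883)] 0.0508
[np.float64(598.8), np.float64(-270.5), np.float64(-1.893)] 0.0497
[np.float64(598.7), np.float64(-270.6), np.float64(-1.895)] 0.0498
brick_storey [([0.5696, -0.2464, 0.0266], 0.74)]
lever_floor [([0.5734, -0.2508, 0.0632], 0.56)]
cabin [([0.5726, -0.2485, 0.0639], 0.68)]
0.0
```

The roof is at its seat height and position: (599, -270.4), yaw 1.25. It is free of the fingers and every layer is in place.

```bash
python3 -c "
from bench import close_job
print(close_job())"
```

```text
the job is handed in; nothing more can be done
None
```

I stacked the brick storey, lever floor, cabin (door at the landing) and roof on the slab in order, each measuring within about 2 mm of its seat at its seating height, and handed the job in; the hand-in returned no verdict, the bystanders' final poses were not re-measured, and I viewed 16 pictures against the limit of 14.

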